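Bearing into carrier, carrier into nest plate

ROBOT

A 6-joint arm with a two-finger parallel gripper is mounted at the origin on a cart in front of the work surface, level with it; the furniture and walls round the work are solid. World frame = base frame: x ahead of the robot, y to its left, z up, the work surface at z = 0. Lengths are in mm, angles in rad, forces in N, time in s.
With the tool pointing down it reaches from about 350 to 975 mm from the base axis. Payload 4.9 kg.
Tool frame: the origin (TCP) lies on the mounting face of the last link; the fingertips stand 173 mm ahead of it and the grasp point (between the pads) lies 155 mm ahead of it (manip.tcp_to_grasp is the distance from the TCP to the grasp point, in mm); z points along the fingers, y is the line along which they close (so a half turn about z gives the same grasp; the last joint's range is limited). The gripper opens to 85 mm and grips with 20 to 120 N. Pads are 22 mm wide; open, the fingers measure 114 mm over their backs; the gripper's body (76 mm by 85 mm) begins 54 mm behind the grasp point. The pads swing forward as they close: fully open they stand 13 mm farther back than shut.
Start: joints at [1.111, 0.053, 1.613, -0, 1.476, -0.119], TCP at [208.89, 589.04, 404.704] pointing down, gripper open.
Joint ranges: [-3.01, 3.01], [-1.01, 2.22], [0.06, 2.58], [-1.02, 4.17], [0.09, 2.62], [-3.14, 3.14]. Speed limits (rad/s): [2.57, 2.57, 3.14, 3.14, 3.14, 3.14].

INTERFACE

Orientations are given as a unit quaternion [x, y, z, w].
In Python, from cell import manip gives the robot as it stands.
- The arm moves only by the shell command python3 -m crank 'ROWS'. ROWS is a JSON object of lists of equal length, an entry for each row: "fingers": the opening, from 0 (shut) to 1 (fully open); "slide": the shift along the world's x, y, z in units of 0.025 m (1.0 is 0.025 m), a list of three; "rotation": the turn, a rotation vector about the world's x, y, z in units of 6 degrees (1.0 is 6 degrees), a list of three. A call has 1 to 8 rows; each row shifts and turns the commanded pose from where the row before left it; what a row does not reach is not made up. A row lasts 1/10 s, in which the tool goes at most 50 mm and 8.59 degrees, less where a joint would pass 70% of its speed; a pose out of reach is approached as far as the arm can. A call with a number of a shift or a turn outside -1 to 1 is refused whole. A call with a gripper value outside its range is refused whole. The fingers move at their own pace and stop on an object; the grip force is fixed at half the most. Time passes only in rows, so rows that do not move let the fingers close. It gives the time, the measured TCP pose, the force, the opening and the grip force at its end, in the units of the state.
- manip.get_obs(): the state, without advancing time (a new reading comes with each control period).
- manip.capture(name): name is "side" or "top"; returns the picture (480x640x3 uint8, blue, green, red); there is no depth.
- manip.calibration(name): a dict with "intrinsics" (3x3 intrinsics, pixels), "R" (3x3) and "t" (3): a world point X has camera coordinates R X + t. Camera axes: x right, y down, z forward; pixel columns grow to the right and rows downward; lengths in mm; the calibration is good to about 2 mm. A picture is of the moment at which its call begins. calibration takes no time and is no camera call.
- manip.job_done(): hands the job in; it is judged then, once.
The state is a dict: "time_s": time; "joint_positions": joint angles; "qvel": joint speeds; "effort": joint torques, N m; "tcp_pos": TCP position; "orientation": TCP orientation; "ft_force": force on the tool from outside, world axes, zero at the start; "ft_torque": the same for the moment, N m; "width": finger opening in mm; "grip_force": force on a finger pad.
Only numpy, scipy, OpenCV 4.12 (cv2) and the standard library are available. Lean on these libraries where they do the work, as an engineer would, in place of code of your own. Each camera call takes 0.05 s, during which the arm holds its last target. There are 200 camera calls.

TASK

While the blue carrier still stands on the table, lay the larger of the two ball bearings flat in the round pocket on its top and let go of it. Then pick up the carrier with the bearing in it and seat it fully, upright, in the round hole of the aluminium nest plate. Leave the smaller bearing where it lies.

Things in the scene. Friction and masses are not known exactly. Their poses are not given: they have to be found in the camera images.
- bearing_big_center (a point): centre (half-way up) of the larger steel ball bearing, 32 mm outer diameter, 9 mm thick, 0.03 kg, lying flat and loose on the table; z is its axis, up; yaw means nothing
- bearing_small_center (a point): centre (half-way up) of the smaller steel ball bearing, 26 mm outer diameter, 8 mm thick, lying flat on the table; a bystander. The two bearings may have changed places
- puck_center (a point): centre (half-way up, 32 mm above its underside) of the blue plastic carrier, loose, standing upright on the table: round, 64 mm high, 0.2 kg; body 57 mm in diameter from 10 mm above its underside to the rim; below that a foot 42 mm in diameter and 10 mm long with a 3 mm chamfer. In its top is a round pocket 42 mm in diameter and 5 mm deep with a grey floor; a bearing that lies in it stands 4 mm proud of the rim, its centre 31.5 mm above this point. z up; yaw means nothing
- nest_hole (a point): centre of the mouth of the round hole in the fixed aluminium nest plate, at the height of the plate's top. The plate is 100x100 mm, 12 mm thick and lies on the table; the hole is 51 mm in diameter and goes right through. Seated, the carrier's shoulder (where the 57 mm body begins) rests on the plate, and the carrier's centre is 22 mm above this point. z up, x and y along the plate's sides
There are look-alikes about, which are no part of the job. What is shaped like the part that bears bearing_big_center but green or yellow is not meant. Of the things shaped like the part that bears puck_center, the blue one is meant.

How it is judged:
By the outcome, as a careful person would: the job done as asked, in the order asked, and still so for the second after the job is handed in, with the robot touching nothing.
It also fails if it takes over 59 s, if anything falls off the work surface, if the arm or the gripper's body presses on something with over 40 N, if the wrist force passes 120 N, or if a joint passes its speed limit or range.

## Working session

There is one attempt and no reset: what is moved stays moved. The work goes in short steps, Python scripts to look and compute and a shell command to move; the robot and the scene stay as the last step left them, time stands still between calls to the robot, and variables do not carry over. Pictures are saved under pics/ and viewed, at most 10 in all, crops included, and the job is handed in when it is done.

```bash
mkdir -p pics; ls
python3 - <<'E'
from cell import manip
import cv2
for n in("top","side"):
    cv2.imwrite(f"pics/{n}0.png",manip.capture(n)); c=manip.calibration(n); print(n,c)
print(manip.get_obs())
E
```

```text
pics
top {'intrinsics': array([[520.26127113,   0.        , 315.5298927 ],
       [  0.        , 520.26127113, 244.32463194],
       [  0.        ,   0.        ,   1.        ]]), 'R': array([[ 0.01259364, -0.99991622,  0.00299339],
       [-0.98914549, -0.01289617, -0.14637246],
       [ 0.1463988 , -0.00111754, -0.98922502]]), 't': array([-87.98166723, 567.58988649, 814.88870342])}
side {'intrinsics': array([[514.82144671,   0.        , 314.93797485],
       [  0.        , 514.82144671, 245.98955373],
       [  0.        ,   0.        ,   1.        ]]), 'R': array([[-0.99974455,  0.01896172,  0.01229959],
       [-0.00121906,  0.49816206, -0.86708309],
       [-0.02256858, -0.86687659, -0.49801169]]), 't': array([544.88589439,  84.02304807, 849.4165574 ])}
{'time_s': 0.1, 'joint_positions': array([ 1.11099282e+00,  5.32943950e-02,  1.61418383e+00,  3.34878694e-05,
        1.47601798e+00, -1.19001165e-01]), 'qvel': array([ 7.19695738e-04, -2.86009478e-03, -6.39681420e-04, -4.40041846e-05,
        2.49429222e-04,  9.05379342e-04]), 'effort': array([ 2.31330077e-04, -3.94896019e+01, -3.71366465e+01, -4.25569681e-05,
        3.83767619e-03,  2.36278095e-05]), 'tcp_pos': array([208.78645587, 588.82793872, 403.5672376 ]), 'orientation': array([ 1.69579226e-01,  9.85516098e-01, -9.07442658e-04, -2.87592417e-04]), 'ft_force': array([-0.22381905,  0.72433011,  0.15874347]), 'ft_torque': array([-0.05237258, -0.027989  ,  0.01287586]), 'grip_force': 0.0, 'width': 85.25559325918664}
```

View pics/top0.png

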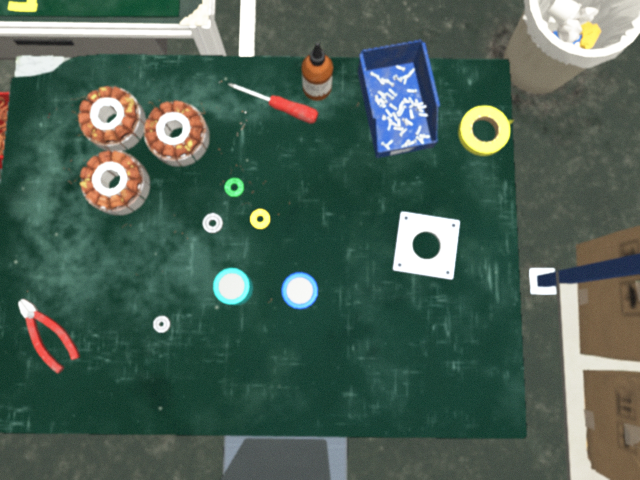

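View pics/side0.png

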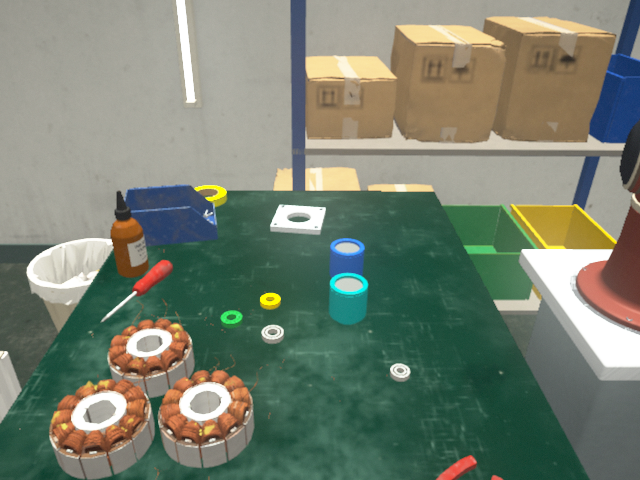

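Bearing candidates in the top view are steel (213,223), steel (161,324), green (234,187) and yellow (260,218). Carrier candidates are teal (232,286) and blue (300,290). The steel one at (213,223) looks larger, and the blue carrier is the one wanted. I'll check both choices in a close crop.

```bash
cat > h.py <<'E'
import numpy as np, cv2
from cell import manip
def ray(n,u,v,z):
    c=manip.calibration(n);K,R,t=c["intrinsics"],c["R"],np.array(c["t"])
    d=R.T@np.linalg.inv(K)@[u,v,1];o=-R.T@t
    return (o+d*(z-o[2])/d[2])[:2]
def proj(n,p):
    c=manip.calibration(n);q=c["intrinsics"]@(c["R"]@np.array(p,float)+c["t"]);return q[:2]/q[2]
def crop(im,u,v,w,h,s): 
    return cv2.resize(im[max(v-h,0):v+h,max(u-w,0):u+w],None,fx=s,fy=s,interpolation=cv2.INTER_CUBIC)
E
python3 - <<'E'
from h import *
im=cv2.imread("pics/top0.png")
a=[crop(im,u,v,25,25,5) for u,v in((213,223),(161,324),(247,203))]
b=[crop(im,u,v,w,40,4) for u,v,w in((265,288,60),(426,245,40))]
o=np.zeros((570,800,3),np.uint8);o[:250,:750]=np.hstack(a);o[250:570,:800]=np.hstack(b);cv2.imwrite("pics/c1.png",o)
E
```

```text
(no output)
```

View pics/c1.png

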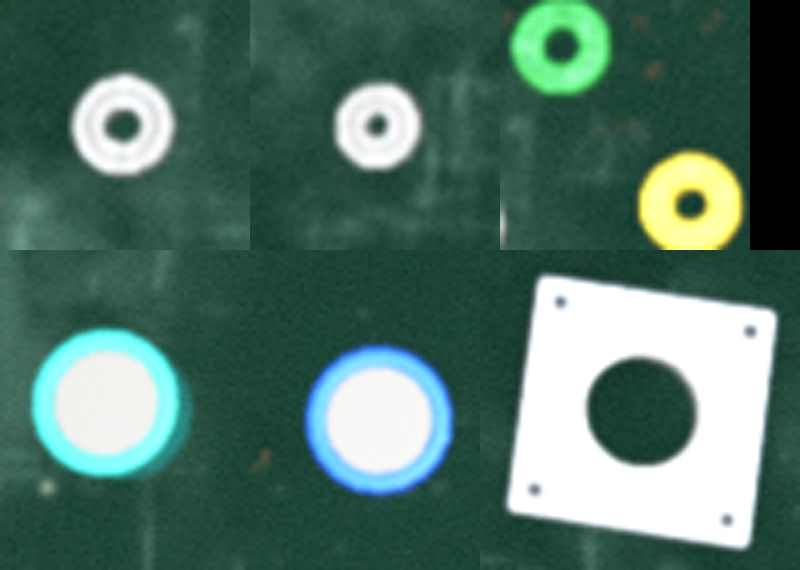

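The upper-left steel ring at (212.6,223) is about 20.6 px across, against 17.4 px for the other, so it is the big bearing. The blue carrier's rim is centred at (299.8,290.5) and the nest hole at (426.5,245.2).

Run:
```python
from h import *
for nm,t,s,z in(("big",(212.6-.5,223-.5),(272.5,333),9),("blue",(299.3,290),(347,247.5),64),("hole",(426,244.8),(299,216),12),("small",(161,324),(400,372),8),("teal",(231.3,286),(348.5,284),64)):
    print(nm,ray("top",*t,z).round(1),ray("side",*s,z).round(1))
c=[ray("top",386+(u-480)/4,205+(v-250)/4,12) for u,v in((560,302),(750,331),(727,520),(535,489))]
print(np.round(c,1))
o=manip.get_obs();from scipy.spatial.transform import Rotation as R
print(R.from_quat(o["orientation"]).as_matrix().round(3))
```

```text
big [609.2  97.7] [608.4 100.8]
blue [492.  -55.9] [491.9 -51.1]
hole [ 574.7 -269.2] [ 573. -271.]
small [435.6 176.1] [436.3 180.1]
teal [496.9  51.9] [497.5  56.2]
[[ 620.9 -235.6]
 [ 609.3 -317. ]
 [ 527.8 -305.1]
 [ 539.9 -224. ]]
[[-0.942  0.334 -0.001]
 [ 0.334  0.942 -0.002]
 [ 0.    -0.002 -1.   ]]
```

```bash
python3 -m crank '{"fingers":[0.7,0.7,0.7,0.7,0.7,0.7,0.7,0.7],"slide":[[0.8,-0.98,0],[0.8,-0.98,0],[0.8,-0.98,0],[0.8,-0.98,0],[0.8,-0.98,0],[0.8,-0.98,0],[0.8,-0.98,0],[0.8,-0.98,0]],"rotation":[[0,0,0],[0,0,0],[0,0,0],[0,0,0],[0,0,0],[0,0,0],[0,0,0],[0,0,0]]}'; python3 -m crank '{"fingers":[0.7,0.7,0.7,0.7,0.7,0.7,0.7,0.7],"slide":[[0.8,-0.98,0],[0.8,-0.98,0],[0.8,-0.98,0],[0.8,-0.98,0],[0.8,-0.98,0],[0.8,-0.98,0],[0.8,-0.98,0],[0.8,-0.98,0]],"rotation":[[0,0,0],[0,0,0],[0,0,0],[0,0,0],[0,0,0],[0,0,0],[0,0,0],[0,0,0]]}'; python3 -m crank '{"fingers":[0.7,0.7,0.7,0.7,0.7,0.7,0.7,0.7],"slide":[[0.8,-0.98,-0.9],[0.8,-0.98,-0.9],[0.8,-0.98,-0.9],[0.8,-0.98,-0.9],[0,0,-0.9],[0,0,-0.9],[0,0,-0.9],[0,0,0]],"rotation":[[0,0,0],[0,0,0],[0,0,0],[0,0,0],[0,0,0],[0,0,0],[0,0,0],[0,0,0]]}'
```

```text
time_s: 0.9
tcp_pos: [369.4, 391.9, 404.2]
orientation: [0.17, 0.986, -0.0, -0.0]
ft_force: [-0.2, 0.1, 0.2]
width: 59.6
grip_force: 0.0
time_s: 1.7
tcp_pos: [529.4, 195.9, 404.1]
orientation: [0.17, 0.986, -0.0, -0.0]
ft_force: [-0.5, 0.8, -0.5]
width: 59.7
grip_force: 0.0
time_s: 2.5
tcp_pos: [607.0, 98.8, 242.4]
orientation: [0.17, 0.985, -0.001, -0.004]
ft_force: [-0.5, -0.1, 0.4]
width: 59.6
grip_force: 0.0
```

Run:
```python
from h import *
s=manip.capture("side");o=manip.get_obs();print(o["tcp_pos"],o["orientation"])
p=o["tcp_pos"];print(proj("side",[p[0],p[1],p[2]-173]),proj("side",[609,99,4.5]),proj("side",[p[0],p[1],9]))
t=manip.capture("top")
cv2.imwrite("pics/c2.png",np.hstack([crop(s,272,290,50,75,4),crop(t,215,210,50,75,4)]))
```

```text
[607.86692375  98.95719783 244.8091106 ] [ 1.69591098e-01  9.85511253e-01 -5.36732001e-04 -2.47816362e-03]
[271.63722854 296.67802933] [272.225484   334.61308229] [272.92067226 332.16352437]
```

View pics/c2.png

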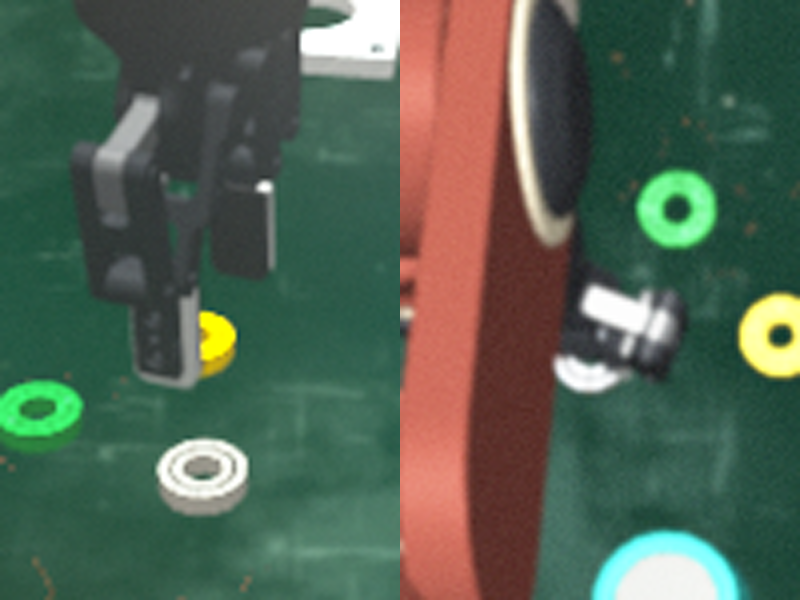

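The side view shows the gripper over the big bearing. Its top face is centred at (272.8,331.8) and the near fingertip bottom is at (263,311). Next I get the tip height.

```bash
python3 - <<'E'
from h import *
p=manip.get_obs()["tcp_pos"];print(p)
for s in(1,-1):
  for z in(65,72,79,86): print(s,z,proj("side",[p[0]+s*.334*34,p[1]+s*.942*34,z]).round(1))
E
python3 -m crank '{"fingers":[0.7,0.7,0.7,0.7],"slide":[[0,0,-1],[0,0,-0.9],[0,0,-0.2],[0,0,0]],"rotation":[[0,0,0],[0,0,0],[0,0,0],[0,0,0]]}'
```

```text
[608.67499619  99.05365694 246.78602095]
1 65 [261.4 314.8]
1 72 [261.2 310.6]
1 79 [261.  306.4]
1 86 [260.8 302.1]
-1 65 [280.3 287.6]
-1 72 [280.2 283.6]
-1 79 [280.1 279.6]
-1 86 [280.  275.5]
time_s: 3.0
tcp_pos: [609.0, 99.1, 195.2]
orientation: [0.169, 0.986, -0.0, -0.0]
ft_force: [0.3, -0.4, 0.5]
width: 60.2
grip_force: 0.0
```

```bash
python3 -m crank '{"fingers":[0.5,0.5,0.5,0.5],"slide":[[0,0,0],[0,0,0],[0,0,0],[0,0,0]],"rotation":[[0,0,0],[0,0,0],[0,0,0],[0,0,0]]}'
python3 - <<'E'
from h import *
s=manip.capture("side");p=manip.get_obs()["tcp_pos"];print(p)
for q in(1,-1):
  for z in(12,17,22,27): print(q,z,(proj("side",[p[0]+q*.334*26,p[1]+q*.942*26,z])-(232,275)).round(1)*8)
cv2.imwrite("pics/c3.png",crop(s,272,312,40,37,8))
E
```

```text
time_s: 3.4
tcp_pos: [609.2, 99.1, 195.6]
orientation: [0.17, 0.986, 0.0, 0.001]
ft_force: [-0.3, -0.5, -1.1]
width: 42.6
grip_force: 0.0
[609.08212047  99.04429056 195.27533869]
1 12 [263.2 534.4]
1 17 [262.4 512. ]
1 22 [260.8 489.6]
1 27 [260.  467.2]
-1 12 [373.6 360. ]
-1 17 [373.6 338.4]
-1 22 [372.8 316.8]
-1 27 [372.  295.2]
```

View pics/c3.png

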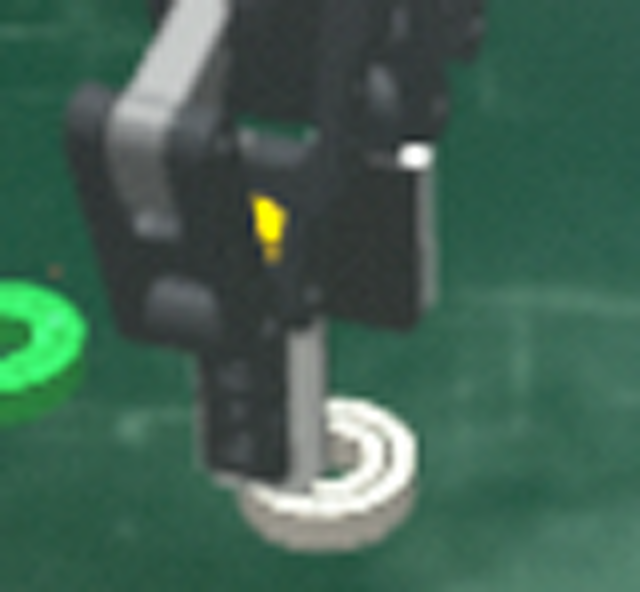

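The near fingertip bottom at about (260,484) in the crop is near z = 22, and the bearing is centred between the fingers. I lower 17 mm and close.

```bash
python3 -m crank '{"fingers":[0.5,0.5,0.5,0,0,0,0,0],"slide":[[0,0,-0.4],[0,0,-0.28],[0,0,0],[0,0,0],[0,0,0],[0,0,0],[0,0,0],[0,0,0]],"rotation":[[0,0,0],[0,0,0],[0,0,0],[0,0,0],[0,0,0],[0,0,0],[0,0,0],[0,0,0]]}'
```

```text
time_s: 4.25
tcp_pos: [609.0, 99.0, 177.8]
orientation: [0.17, 0.986, 0.0, 0.0]
ft_force: [0.6, 0.0, -0.5]
width: 28.3
grip_force: 59.1
```

```bash
python3 -m crank '{"fingers":[0,0,0,0,0,0],"slide":[[0,0,0.4],[0,0,1],[0,0,1],[0,0,1],[0,0,0.6],[0,0,0]],"rotation":[[0,0,0],[0,0,0],[0,0,0],[0,0,0],[0,0,0],[0,0,0]]}'
python3 - <<'E'
from h import *
s=manip.capture("side");p=manip.get_obs()["tcp_pos"];print(p)
q=proj("side",p-[0,0,173]);print(q)
u,v=q.astype(int);cv2.imwrite("pics/c4.png",crop(s,u,v,40,37,8))
E
```

```text
time_s: 4.85
tcp_pos: [609.9, 99.1, 281.4]
orientation: [0.17, 0.986, 0.001, 0.003]
ft_force: [0.9, -0.4, -0.5]
width: 27.9
grip_force: 59.2
[609.27013471  99.05808704 279.15833374]
[269.84420599 275.96549117]
```

View pics/c4.png

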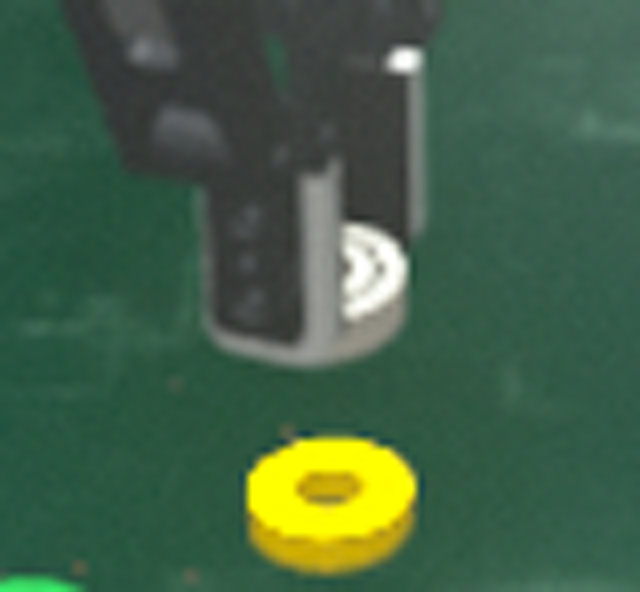

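Run:
```python
from h import *
p=manip.get_obs()["tcp_pos"];p[:2]=609.2,99.05;p[2]=279.8;print(p)
d=np.array([.334,.942]);e=np.array([.942,-.334]);f=lambda a,b,h:((proj("side",[*(p[:2]+a*d+b*e),p[2]-h])-(229,238))*8).round(0)
for h in(160,164,168,172):print(h,"top ctr",f(0,0,h),"right end",f(0,-16,h))
for h in(168,172,176):print(h,"inner edge",f(16,-11,h),f(16,11,h),"outer",f(24,-11,h),f(24,11,h),"bearing low",f(11,-11,h))
```

```text
[609.2   99.05 279.8 ]
160 top ctr [325. 235.] right end [413. 253.]
164 top ctr [325. 256.] right end [414. 273.]
168 top ctr [326. 276.] right end [414. 293.]
172 top ctr [327. 296.] right end [415. 313.]
168 inner edge [350. 337.] [227. 313.] outer [331. 363.] [208. 338.] bearing low [362. 322.]
172 inner edge [351. 358.] [228. 333.] outer [332. 383.] [209. 358.] bearing low [362. 342.]
176 inner edge [352. 378.] [230. 353.] outer [333. 404.] [210. 378.] bearing low [363. 362.]
```

The bearing is held, but its underside is almost flush with the fingertips, both at about rows 355–360 in the crop. The pocket needs it sticking out below them, so I'll set it back and regrip 3.5 mm higher.

```bash
python3 -m crank '{"fingers":[0,0,0,0,0,0,0.5,0.5],"slide":[[0,0,-1],[0,0,-1],[0,0,-1],[0,0,-0.7],[0,0,-0.28],[0,0,0],[0,0,0],[0,0,0]],"rotation":[[0,0,0],[0,0,0],[0,0,0],[0,0,0],[0,0,0],[0,0,0],[0,0,0],[0,0,0]]}';python3 -m crank '{"fingers":[0.5,0.5,0.5,0,0,0,0,0],"slide":[[0,0,0],[0,0,0.12],[0,0,0],[0,0,0],[0,0,0],[0,0,0],[0,0,0],[0,0,0]],"rotation":[[0,0,0],[0,0,0],[0,0,0],[0,0,0],[0,0,0],[0,0,0],[0,0,0],[0,0,0]]}';python3 -m crank '{"fingers":[0,0,0,0,0,0],"slide":[[0,0,0.4],[0,0,1],[0,0,1],[0,0,1],[0,0,0.6],[0,0,0]],"rotation":[[0,0,0],[0,0,0],[0,0,0],[0,0,0],[0,0,0],[0,0,0]]}'
python3 - <<'E'
from h import *
s=manip.capture("side");p=manip.get_obs()["tcp_pos"];print(p)
q=proj("side",p-[0,0,173]);print(q)
u,v=q.astype(int);cv2.imwrite("pics/c5.png",crop(s,u,v,40,37,8))
E
```

```text
time_s: 5.7
tcp_pos: [608.9, 99.0, 178.0]
orientation: [0.17, 0.986, -0.0, -0.0]
ft_force: [-0.8, 0.3, 0.2]
width: 43.2
grip_force: 0.0
time_s: 6.5
tcp_pos: [609.6, 99.0, 182.4]
orientation: [0.17, 0.986, 0.0, 0.001]
ft_force: [-1.3, -0.1, 6.9]
width: 0.3
grip_force: 2.9
time_s: 7.1
tcp_pos: [609.7, 99.1, 284.1]
orientation: [0.17, 0.986, 0.001, 0.002]
ft_force: [1.8, -0.9, 0.5]
width: 0.0
grip_force: 0.0
[609.06927158  99.07025396 282.09749633]
[269.9244919  274.14694956]
```

View pics/c5.png

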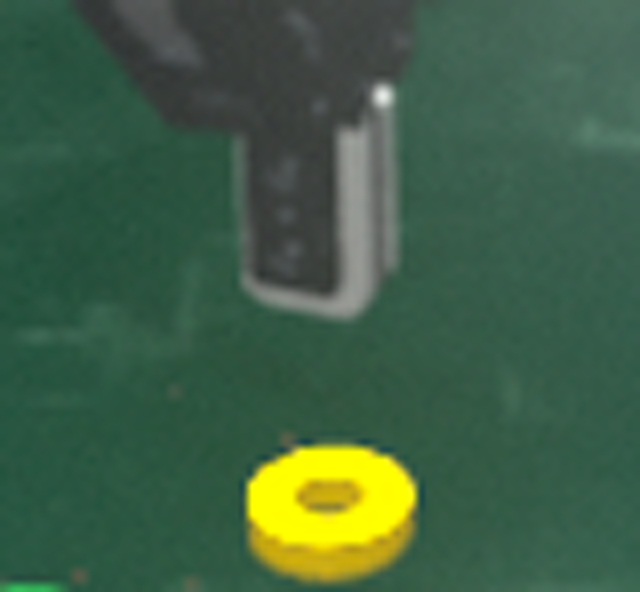

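The regrip slipped off: the fingers are shut and empty in this crop. Next I find where the bearing lies.

Run:
```python
from h import *
s=manip.capture("side")
cv2.imwrite("pics/c6.png",crop(s,272,325,60,60,5))
# whitish blobs
g=s.astype(int);m=((g.min(2)>120)&(g.max(2)-g.min(2)<40)).astype(np.uint8);m[:255]=0
n,l,st,ce=cv2.connectedComponentsWithStats(m)
for i in range(1,n):
    if 60<st[i,4]<2000: print(st[i],ce[i].round(1),ray("side",*ce[i],9).round(1))
```

```text
[130 255  17  11 149] [137.2 259.2] [ 859.2 -103.7]
[263 255  13  23  87] [272.9 266.4] [617.1 -79.8]
[336 278  26  13 267] [348.4 283.9] [489.  -25.4]
[101 291  36  31 161] [119.1 305.5] [848.8  33.9]
[260 325  23  19 338] [271.5 333.9] [609.8 102.9]
[ 126  329   46   32 1032] [148.3 342.9] [781.2 121.6]
[183 348  11  29 137] [189.4 362.2] [716.3 161. ]
[  0 351  22  72 939] [  7.2 384.3] [937.8 200.1]
[167 361  18  27 221] [176.1 373.6] [729.4 182.3]
[390 363  21  18 296] [399.6 371.6] [436.9 180.4]
[110 366  13  16  92] [115.5 374.5] [807.3 183.5]
[145 372  23  25 400] [156.8 384.5] [749.6 201.7]
[ 179  382   52   43 1578] [204.5 401.8] [684.5 230.9]
[  71  391   56   43 1644] [ 99.  411.1] [807.6 244.7]
[146 404   8  32  93] [150.7 419.8] [742.9 258.4]
[243 405  10  36 150] [249.4 424.1] [626.6 265.6]
[227 426  18  33 318] [236.1 443.2] [639.1 292.3]
[141 433  10  15  70] [146.1 439.7] [740.7 286.7]
[162 432  15  29 184] [169.6 446.9] [712.2 296.6]
[ 49 436  35  42 348] [ 69.3 462.4] [815.1 315.5]
[201 438  25  29 524] [213.3 452.7] [662.6 304.7]
[109 440  26  33 422] [122.  456.5] [760.9 308.6]
[176 442  25  25 436] [188.5 454.6] [689.3 306.9]
[ 81 454  30  25 485] [ 96.2 466. ] [784.8 320.4]
```

View pics/c6.png

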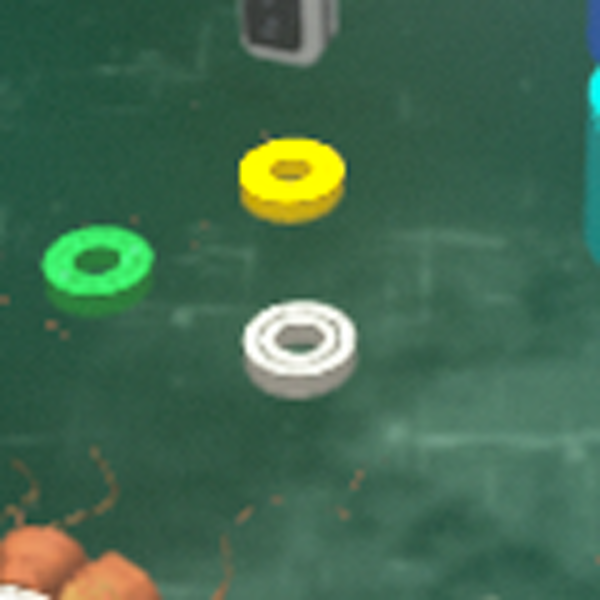

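The bearing has not moved; its top is at about (272,332.6), so the higher regrip passed over it. I'll repeat the first grip height, which held.

```bash
python3 -m crank '{"fingers":[0.5,0.5,0.5,0.5,0.5,0.5,0.5,0.5],"slide":[[0,0,0],[0,0,0],[0,0,-1],[0,0,-1],[0,0,-1],[0,0,-0.9],[0,0,-0.24],[0,0,0]],"rotation":[[0,0,0],[0,0,0],[0,0,0],[0,0,0],[0,0,0],[0,0,0],[0,0,0],[0,0,0]]}';python3 -m crank '{"fingers":[0.5,0,0,0,0,0],"slide":[[0,0,0],[0,0,0],[0,0,0],[0,0,0],[0,0,0],[0,0,0]],"rotation":[[0,0,0],[0,0,0],[0,0,0],[0,0,0],[0,0,0],[0,0,0]]}';python3 -m crank '{"fingers":[0,0,0,0,0,0],"slide":[[0,0,0.4],[0,0,1],[0,0,1],[0,0,1],[0,0,0.6],[0,0,0]],"rotation":[[0,0,0],[0,0,0],[0,0,0],[0,0,0],[0,0,0],[0,0,0]]}'
```

```text
time_s: 8.0
tcp_pos: [608.1, 99.0, 175.8]
orientation: [0.17, 0.986, -0.0, -0.002]
ft_force: [0.1, -0.2, 0.5]
width: 42.6
grip_force: 0.0
time_s: 8.6
tcp_pos: [609.9, 99.1, 179.9]
orientation: [0.17, 0.986, 0.0, 0.002]
ft_force: [-1.4, -0.6, 6.5]
width: 26.7
grip_force: 58.9
time_s: 9.2
tcp_pos: [609.8, 99.1, 281.1]
orientation: [0.17, 0.986, 0.001, 0.003]
ft_force: [0.2, -0.7, -1.2]
width: 26.8
grip_force: 59.1
```

```bash
python3 -m crank '{"fingers":[0,0,0,0],"slide":[[0,0,0],[0,0,0],[0,0,0],[0,0,0]],"rotation":[[0,0,0],[0,0,0],[0,0,0],[0,0,0]]}'
python3 - <<'E'
from h import *
s=manip.capture("side");p=manip.get_obs()["tcp_pos"];print(p)
q=proj("side",p-[0,0,173]);print(q)
u,v=q.astype(int);t=crop(s,u,v,27,25,14);cv2.imwrite("pics/c7.png",t[:600,:760])
d=np.array([.334,.942]);e=np.array([.942,-.334])
f=lambda a,b,h:((proj("side",[*(p[:2]+a*d+b*e),p[2]-h])-(u-27,v-25))*14).round(0)
for h in (164,168,172,176,180): print(h,f(0,-16,h),f(0,0,h),f(16,-11,h),f(-16,-11,h))
E
```

```text
time_s: 9.6
tcp_pos: [608.5, 99.0, 276.3]
orientation: [0.17, 0.986, -0.0, -0.001]
ft_force: [0.4, 1.0, -0.0]
width: 27.2
grip_force: 59.1
[608.64973443  99.00975726 276.65649128]
[270.36223841 277.49188961]
164 [535. 309.] [380. 279.] [422. 387.] [548. 215.]
168 [536. 344.] [381. 314.] [424. 422.] [549. 250.]
172 [537. 379.] [383. 348.] [425. 457.] [549. 284.]
176 [537. 413.] [384. 383.] [426. 492.] [550. 319.]
180 [538. 448.] [385. 417.] [427. 527.] [551. 353.]
```

View pics/c7.png

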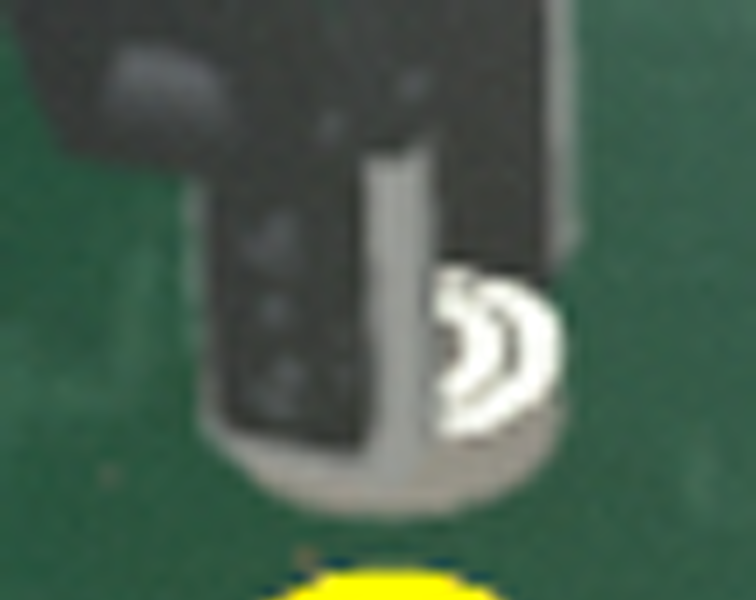

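The bearing is held flat and sticks out about 3 mm below the pads: the pad bottom is near (400,475) and the bearing's lower edge near (390,515). That suits the pocket, so I go to the blue carrier.

```bash
python3 -m crank '{"fingers":[0,0,0,0,0,0,0,0],"slide":[[-0.5,-0.66,0],[-0.77,-1,0],[-0.77,-1,0],[-0.77,-1,0],[-0.77,-1,0],[-0.77,-1,0],[-0.29,-0.44,0],[0,0,0]],"rotation":[[0,0,0],[0,0,0],[0,0,0],[0,0,0],[0,0,0],[0,0,0],[0,0,0],[0,0,0]]}';python3 -m crank '{"fingers":[0,0,0,0,0],"slide":[[0,0,-0.6],[0,0,-0.5],[0,0,0],[0,0,0],[0,0,0]],"rotation":[[0,0,0],[0,0,0],[0,0,0],[0,0,0],[0,0,0]]}'
python3 - <<'E'
from h import *
s=manip.capture("side");p=manip.get_obs()["tcp_pos"];print(p)
q=proj("side",p-[0,0,173]);print(q, proj("side",[492,-53,64]))
cv2.imwrite("pics/side8.png",s);cv2.imwrite("pics/top8.png",manip.capture("top"))
g=s.astype(int)
m=((g[...,0]>120)&(g[...,0]-g[...,2]>70)&(g[...,1]<150)).astype(np.uint8);n,l,st,ce=cv2.connectedComponentsWithStats(m)
print([ (st[i],ce[i]) for i in range(1,n) if st[i,4]>60])
E
```

```text
time_s: 10.45
tcp_pos: [492.4, -54.3, 277.6]
orientation: [0.171, 0.985, 0.0, 0.0]
ft_force: [0.6, 0.2, 0.1]
width: 26.9
grip_force: 59.2
time_s: 10.95
tcp_pos: [493.2, -53.1, 250.2]
orientation: [0.169, 0.986, 0.0, -0.0]
ft_force: [-0.1, 0.3, 0.2]
width: 26.8
grip_force: 59.2
[493.27845795 -53.22032512 250.50838393]
[346.39238011 239.72221451] [346.82425061 246.91204681]
[(array([612,  53,  28,   9,  62], dtype=int32), array([624.06451613,  56.4516129 ])), (array([607,  62,  33,  20, 142], dtype=int32), array([619.99295775,  73.97887324])), (array([ 607,   79,   33,   64, 1297], dtype=int32), array([626.54741712, 116.52737086])), (array([603,  83,  18,  59,  85], dtype=int32), array([611.34117647, 114.15294118])), (array([129, 185,  58,   6,  87], dtype=int32), array([157.59770115, 187.06896552])), (array([330, 240,  35,  38, 709], dtype=int32), array([345.92383639, 262.70662906])), (array([330, 288,  38,  36, 942], dtype=int32), array([347.22186837, 307.52123142]))]
```

```bash
python3 -m crank '{"fingers":[0,0,0,0],"slide":[[0,0,-0.2],[0,0,-0.16],[0,0,0],[0,0,0]],"rotation":[[0,0,0],[0,0,0],[0,0,0],[0,0,0]]}';python3 -m crank '{"fingers":[0,0],"slide":[[0,0,-0.06],[0,0,0]],"rotation":[[0,0,0],[0,0,0]]}'
```

```text
time_s: 11.45
tcp_pos: [492.8, -53.5, 241.0]
orientation: [0.17, 0.986, 0.0, -0.0]
ft_force: [0.4, 0.3, -0.7]
width: 26.6
grip_force: 59.2
time_s: 11.65
tcp_pos: [492.8, -53.5, 239.6]
orientation: [0.17, 0.986, 0.0, -0.0]
ft_force: [-0.9, 0.1, -0.2]
width: 26.7
grip_force: 59.2
```

```bash
python3 -m crank '{"fingers":[0,0,0],"slide":[[0,0,-0.06],[0,0,0],[0,0,0]],"rotation":[[0,0,0],[0,0,0],[0,0,0]]}'; python3 -c "
from h import *
import time
print(manip.get_obs()['ft_force'],manip.get_obs()['tcp_pos'])"
```

```text
time_s: 11.95
tcp_pos: [493.2, -53.5, 238.9]
orientation: [0.17, 0.986, -0.0, 0.0]
ft_force: [-0.9, 1.3, 4.5]
width: 27.0
grip_force: 60.1
[-0.94651616  1.34640051  4.50699216] [493.20338791 -53.54051914 238.92916735]
```

```bash
python3 -m crank '{"fingers":[0,0.5,0.5,0.5,0.6,0.6,0.6],"slide":[[0,0,0.02],[0,0,0],[0,0,0],[0,0,0],[0,0,0],[0,0,0],[0,0,0]],"rotation":[[0,0,0],[0,0,0],[0,0,0],[0,0,0],[0,0,0],[0,0,0],[0,0,0]]}';python3 -m crank '{"fingers":[1,1,1,1,1,1,1,1],"slide":[[0,0,0.4],[0,0,1],[0,0,1],[0,0,1],[0,0,1],[0,0,0],[0,0,0],[0,0,0]],"rotation":[[0,0,0],[0,0,0],[0,0,0],[0,0,0],[0,0,0],[0,0,0],[0,0,0],[0,0,0]]}'
python3 - <<'E'
from h import *
s=manip.capture("side");t=manip.capture("top");p=manip.get_obs()["tcp_pos"];print(p)
a=crop(s,347,255,28,40,7);b=crop(t,300,285,28,40,7)
cv2.imwrite("pics/c9.png",np.hstack([a,b]))
print(proj("side",[492,-53,64]),proj("side",[492,-53,68]),proj("top",[492,-53,64]),proj("top",[492,-53,68]))
E
```

```text
time_s: 12.65
tcp_pos: [492.9, -53.4, 238.6]
orientation: [0.17, 0.986, -0.0, -0.0]
ft_force: [0.9, 0.0, 0.5]
width: 51.3
grip_force: 0.0
time_s: 13.45
tcp_pos: [492.5, -53.4, 347.5]
orientation: [0.17, 0.986, 0.0, -0.001]
ft_force: [-1.0, 0.2, -0.8]
width: 85.4
grip_force: 0.0
[492.43922299 -53.35395733 347.08652738]
[346.82425061 246.91204681] [346.92872862 244.81450449] [297.46592446 289.95816604] [297.38632554 289.80684359]
```

View pics/c9.png

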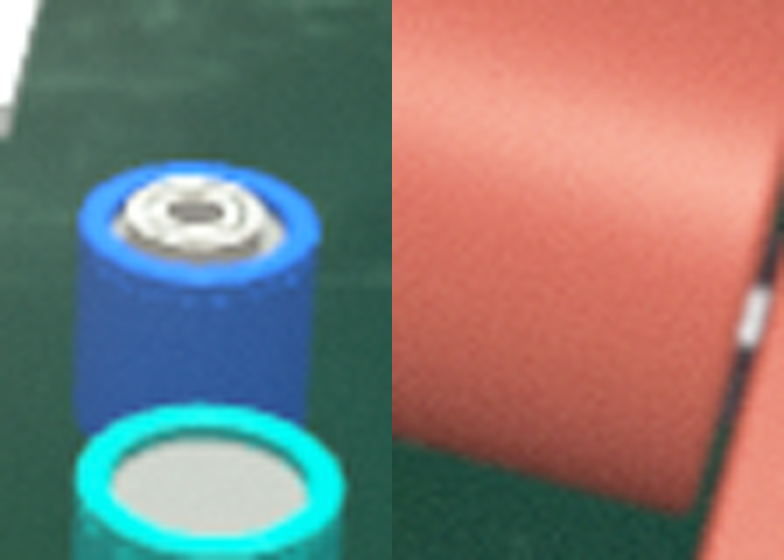

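The bearing lies flat in the blue carrier's pocket, its centre near (195,210) in the crop, inside the rim centred at (200,222). Next I grasp the carrier.

```bash
python3 -m crank '{"fingers":[1,1,1,1,1,1,1,1],"slide":[[0,0,-0.8],[0,0,-1],[0,0,-1],[0,0,-1],[0,0,-0.8],[0,0,-0.8],[0,0,-0.6],[0,0,-0.24]],"rotation":[[0,0,0],[0,0,0],[0,0,0],[0,0,0],[0,0,0],[0,0,0],[0,0,0],[0,0,0]]}';python3 -m crank '{"fingers":[1,0.8,0.75,0.72,0.6,0,0,0],"slide":[[0,0,0],[0,0,0],[0,0,0],[0,0,0],[0,0,0],[0,0,0],[0,0,0],[0,0,0]],"rotation":[[0,0,0],[0,0,0],[0,0,0],[0,0,0],[0,0,0],[0,0,0],[0,0,0],[0,0,0]]}'
```

```text
time_s: 14.35
tcp_pos: [491.5, -53.1, 189.8]
orientation: [0.17, 0.986, 0.0, -0.003]
ft_force: [0.0, 0.1, 0.8]
width: 85.5
grip_force: 0.0
time_s: 15.15
tcp_pos: [493.4, -54.1, 194.1]
orientation: [0.169, 0.986, -0.001, 0.001]
ft_force: [-2.2, -3.7, 6.4]
width: 55.2
grip_force: 62.4
```

```bash
python3 -m crank '{"fingers":[0,0,0,0,0,0,0,0],"slide":[[0,0,0.2],[0,0,0.4],[0,0,0.4],[0,0,0.4],[0,0,0.3],[0,0,0.1],[0,0,0],[0,0,0]],"rotation":[[0,0,0],[0,0,0],[0,0,0],[0,0,0],[0,0,0],[0,0,0],[0,0,0],[0,0,0]]}';python3 -m crank '{"fingers":[0,0,0,0,0,0,0,0],"slide":[[0.08,-0.2,0],[0.16,-0.4,0],[0.2,-0.6,0],[0.24,-0.64,0],[0.24,-0.64,0],[0.24,-0.64,0],[0.24,-0.64,0],[0.24,-0.64,0]],"rotation":[[0,0,0],[0,0,0],[0,0,0],[0,0,0],[0,0,0],[0,0,0],[0,0,0],[0,0,0]]}';python3 -m crank '{"fingers":[0,0,0,0,0,0,0,0],"slide":[[0.24,-0.64,0],[0.24,-0.64,0],[0.24,-0.64,0],[0.24,-0.64,0],[0.24,-0.64,0],[0.24,-0.64,0],[0.16,-0.43,0],[0,0,0]],"rotation":[[0,0,0],[0,0,0],[0,0,0],[0,0,0],[0,0,0],[0,0,0],[0,0,0],[0,0,0]]}'; python3 -m crank '{"fingers":[0,0,0],"slide":[[0,0,0],[0,0,0],[0,0,0]],"rotation":[[0,0,0],[0,0,0],[0,0,0]]}'
```

```text
time_s: 15.95
tcp_pos: [492.7, -53.4, 237.4]
orientation: [0.17, 0.986, 0.0, -0.0]
ft_force: [-0.2, -0.1, -2.6]
width: 55.3
grip_force: 63.3
time_s: 16.75
tcp_pos: [534.4, -165.1, 237.7]
orientation: [0.17, 0.985, 0.0, -0.0]
ft_force: [0.0, 0.8, -1.5]
width: 55.3
grip_force: 63.4
time_s: 17.55
tcp_pos: [574.4, -271.7, 237.9]
orientation: [0.17, 0.985, -0.0, 0.0]
ft_force: [0.4, -0.1, -2.1]
width: 55.3
grip_force: 63.4
time_s: 17.85
tcp_pos: [573.7, -269.5, 237.6]
orientation: [0.169, 0.986, 0.0, -0.0]
ft_force: [0.3, -0.8, -1.9]
width: 55.2
grip_force: 63.4
```

Run:
```python
from h import *
s=manip.capture("side");p=manip.get_obs()["tcp_pos"];print(p)
b,g,r=cv2.split(s.astype(int));m=(b-r>50)&(b-g>25);m[:,:240]=0;m[:,380:]=0;m[:150]=0;m[280:]=0
for v in range(165,235,3):
    x=np.where(m[v])[0]
    if len(x)>4: print(v,x.min(),x.max(),(x.min()+x.max())/2)
for z in(45,55,109):print(z,[proj("side",[574+k,-270,z]).round(1) for k in(-28.5,0,28.5)],[proj("side",[574+k,-270,z]).round(1) for k in(-21,21)], proj("side",[574,-249,z]).round(1))
print(proj("side",[574,-270,12]))
```

```text
[ 573.75513038 -269.59202242  237.64829116]
168 302 306 304.0
171 307 311 309.0
174 309 313 311.0
177 300 313 306.5
180 286 312 299.0
183 286 312 299.0
186 286 312 299.0
189 286 312 299.0
192 286 313 299.5
195 286 313 299.5
198 286 312 299.0
201 288 310 299.0
204 292 306 299.0
45 [array([312.5, 201.7]), array([298.5, 201.7]), array([284.5, 201.6])] [array([308.8, 201.7]), array([288.1, 201.7])] [298.4 206.1]
55 [array([312.5, 197.2]), array([298.4, 197.2]), array([284.4, 197.1])] [array([308.8, 197.2]), array([288.1, 197.2])] [298.4 201.6]
109 [array([312.8, 172.2]), array([298.3, 172.2]), array([283.9, 172.1])] [array([309. , 172.2]), array([287.7, 172.1])] [298.3 176.2]
[298.52453508 216.20633516]
```

```bash
python3 -m crank '{"fingers":[0,0,0,0,0,0],"slide":[[0,0,-0.2],[0,0,-0.4],[0,0,-0.4],[0,0,-0.2],[0,0,0],[0,0,0]],"rotation":[[0,0,0],[0,0,0],[0,0,0],[0,0,0],[0,0,0],[0,0,0]]}';python3 -m crank '{"fingers":[0,0,0,0],"slide":[[0,0,-0.12],[0,0,-0.12],[0,0,0],[0,0,0]],"rotation":[[0,0,0],[0,0,0],[0,0,0],[0,0,0]]}'
```

```text
time_s: 18.5
tcp_pos: [573.8, -270.2, 207.3]
orientation: [0.17, 0.986, 0.0, -0.0]
ft_force: [0.5, -0.6, -0.8]
width: 55.2
grip_force: 63.4
time_s: 18.9
tcp_pos: [573.9, -270.2, 201.7]
orientation: [0.17, 0.986, 0.0, -0.0]
ft_force: [0.5, -0.2, -1.8]
width: 55.2
grip_force: 63.4
```

```bash
python3 -m crank '{"fingers":[0,0,0,0],"slide":[[0,0,-0.1],[0,0,-0.06],[0,0,0],[0,0,0]],"rotation":[[0,0,0],[0,0,0],[0,0,0],[0,0,0]]}'
```

```text
time_s: 19.3
tcp_pos: [573.9, -270.2, 197.6]
orientation: [0.17, 0.986, 0.0, -0.0]
ft_force: [0.0, 0.8, -1.8]
width: 55.5
grip_force: 63.4
```

```bash
python3 -m crank '{"fingers":[0,0,0,0],"slide":[[0,0,-0.06],[0,0,-0.04],[0,0,0],[0,0,0]],"rotation":[[0,0,0],[0,0,0],[0,0,0],[0,0,0]]}'
```

```text
time_s: 19.7
tcp_pos: [574.2, -270.4, 196.2]
orientation: [0.17, 0.986, -0.0, 0.0]
ft_force: [-3.0, 1.1, 5.3]
width: 55.1
grip_force: 63.3
```

```bash
python3 -m crank '{"fingers":[0.75,0.8,0.9,1,1,1,1,1],"slide":[[0,0,0],[0,0,0],[0,0,0],[0,0,0],[0,0,0],[0,0,0],[0,0,0.4],[0,0,0.8]],"rotation":[[0,0,0],[0,0,0],[0,0,0],[0,0,0],[0,0,0],[0,0,0],[0,0,0],[0,0,0]]}';python3 -m crank '{"fingers":[1,1,1,1,1,1,1,1],"slide":[[0,0,1],[0,0,1],[0,0,1],[0,0,1],[0,0,1],[0,0,0.6],[0,0,0],[0,0,0]],"rotation":[[0,0,0],[0,0,0],[0,0,0],[0,0,0],[0,0,0],[0,0,0],[0,0,0],[0,0,0]]}'
python3 - <<'E'
from h import *
s=manip.capture("side");p=manip.get_obs()["tcp_pos"];print(p)
b,g,r=cv2.split(s.astype(int));m=(b-r>50)&(b-g>25);m[:,:240]=0;m[:,380:]=0;m[:150]=0;m[280:]=0
w=(np.minimum(np.minimum(b,g),r)>110)
for v in range(172,232,2):
    x=np.where(m[v])[0]; y=np.where(w[v,280:320])[0]+280
    print(v,(x.min(),x.max(),len(x)) if len(x) else "", (y.min(),y.max(),len(y)) if len(y) else "")
def ell(x,y,z,rr):
    P=np.array([proj("side",[x+rr*np.cos(a),y+rr*np.sin(a),z]) for a in np.linspace(0,6.28,60)]);return P.min(0).round(1),P.max(0).round(1)
for n,z,rr in(("rim",66,28.5),("shoulder",12,28.5),("pocket",61,21),("btop",70,16)):print(n,ell(574,-270,z,rr))
E
```

```text
time_s: 20.5
tcp_pos: [573.2, -269.7, 224.0]
orientation: [0.17, 0.986, 0.001, -0.002]
ft_force: [-0.1, 0.2, -0.1]
width: 85.3
grip_force: 0.0
time_s: 21.3
tcp_pos: [573.7, -270.1, 364.8]
orientation: [0.17, 0.986, 0.0, -0.0]
ft_force: [0.2, 0.6, -0.5]
width: 85.5
grip_force: 0.0
[ 573.54842351 -270.01011912  363.64577552]
172  (np.int64(280), np.int64(319), 28)
174  (np.int64(280), np.int64(319), 28)
176  (np.int64(280), np.int64(319), 28)
178  (np.int64(280), np.int64(319), 28)
180  (np.int64(280), np.int64(319), 28)
182  (np.int64(280), np.int64(319), 28)
184  (np.int64(280), np.int64(319), 28)
186  (np.int64(280), np.int64(319), 28)
188 (np.int64(292), np.int64(306), 13) (np.int64(280), np.int64(319), 39)
190 (np.int64(287), np.int64(311), 9) (np.int64(280), np.int64(319), 33)
192 (np.int64(285), np.int64(313), 10) (np.int64(290), np.int64(308), 19)
194 (np.int64(285), np.int64(313), 11) (np.int64(289), np.int64(309), 21)
196 (np.int64(285), np.int64(313), 29) (np.int64(293), np.int64(305), 13)
198 (np.int64(286), np.int64(312), 27) 
200 (np.int64(286), np.int64(312), 27) 
202 (n
[... 411 characters left out ...]
int64(286), np.int64(312), 27) (np.int64(280), np.int64(319), 14)
216 (np.int64(286), np.int64(312), 27) (np.int64(280), np.int64(319), 14)
218 (np.int64(287), np.int64(311), 25) (np.int64(280), np.int64(319), 17)
220 (np.int64(290), np.int64(308), 19) (np.int64(280), np.int64(319), 22)
222  (np.int64(280), np.int64(319), 40)
224  (np.int64(280), np.int64(319), 40)
226  (np.int64(280), np.int64(319), 40)
228  (np.int64(280), np.int64(319), 40)
230  (np.int64(280), np.int64(319), 40)
rim (array([284.3, 186.6]), array([312.6, 198.1]))
shoulder (array([284.7, 210.2]), array([312.3, 222.5]))
pocket (array([288. , 190.3]), array([308.8, 198.8]))
btop (array([290.5, 187.2]), array([306.4, 193.6]))
```

```bash
python3 -c "
from cell import manip
print(manip.job_done())"
```

```text
the job is handed in; nothing more can be done
None
```

I laid the larger bearing flat in the blue carrier, seated the carrier upright in the nest hole, and handed the job in at about 21 s with the smaller bearing left alone; I checked the final seating with pixel measurements and contact force, not by viewing a picture.

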